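# Clamp the ear-defender rail to the bench and hang up the ear defenders

### The job

Set up the ear-defender rail for the next class: slide the T-shaped rail stand along until the end of its foot is under the pad of the bench clamp, and screw the clamp's knurled knob down (clockwise) until the pad holds the foot tight. Only then hang every pair of ear defenders that stands on the bench astride the wooden bar, crown of the head band resting on the bar and one cup down either side, and leave the goggles, the black cut-out and the screwdriver where they lie.

Things in the scene. Friction and masses are not known exactly. Their poses are not given: they have to be found in the camera images.
- stand: loose T-shaped rail stand, 0.75 kg: aluminium foot flat on the bench, 16 mm square post, level wooden bar on top. Origin: on the bench under the post; z up, y along the bar, towards the clamp. Foot: 8 mm thick strip, 60 mm wide, from y = -110 to +258 mm, and a cross piece 110 mm (x) by 50 mm under the post. Can be dragged along the bench by gripping the bar near the post
- bar_mid (a point): middle of the bar's top face, 165 mm above the stand's origin; axes as the stand's. Bar: a flat batten 34 mm wide (x), 18 mm thick, 290 mm long (y), centred over the post, with a stop plate 46 mm wide, 30 mm high, 6 mm thick on each end, 6 mm proud of the top face
- foot_seat (a point): dark round mark on top of the foot, 235 mm along y from the stand's origin, 23 mm before the foot's end: where the clamp pad should bear
- clamp: bench hold-down clamp, dark steel, fixed: 26 mm column, arm, vertical screw with a knob on top. Origin: on the bench under the screw's axis; z up, y from the screw to the column, whose axis is 92 mm away (72 mm round flange at its foot). Arm 22 mm wide, boss round the screw 36 mm wide, from 51 to 85 mm high. The stand comes in from the -y side with its y axis along the clamp's
- knob (a joint): angle of the clamp's knob, rad; 0 = fully open, grows as it is turned clockwise seen from above (tightening). A turn (6.28) lowers knob and pad by 4 mm; it stays where left; 0.06 N m to turn. Starts at 0 to 2.5. With the foot under it the pad touches at about 13.3 and is tight from 13.6 on; end stop at 14.6
- knob_grip (a point): point on the knob's axis at half its height. Knob 38 mm in diameter, 28 mm high; this point is 131 mm above the bench when fully open, 122 mm when tight; the knob's underside stays at least 22 mm above the arm
- clamp_pad (a point): centre of the underside of the clamp's round steel pad (28 mm diameter) at the bottom of the screw; 16.5 mm above the bench when fully open, which leaves 8.5 mm over the foot
- muffs1: pair of ear defenders, rigid, 0.18 kg, green cups, black band, standing on its cups: an arch 160 mm wide, 140 high. Origin: on its underside midway between the cups; z up to the crown, x from cup to cup, y along the band's width. Cups: 62 mm (y), 78 high, 30 thick, 80 mm clear between them. Half a turn about z makes no difference. May be absent; all pairs look alike
- muffs2: pair of ear defenders, rigid, 0.18 kg, green cups, black band, standing on its cups: an arch 160 mm wide, 140 high. Origin: on its underside midway between the cups; z up to the crown, x from cup to cup, y along the band's width. Cups: 62 mm (y), 78 high, 30 thick, 80 mm clear between them. Half a turn about z makes no difference. May be absent; all pairs look alike
- muffs3: pair of ear defenders, rigid, 0.18 kg, green cups, black band, standing on its cups: an arch 160 mm wide, 140 high. Origin: on its underside midway between the cups; z up to the crown, x from cup to cup, y along the band's width. Cups: 62 mm (y), 78 high, 30 thick, 80 mm clear between them. Half a turn about z makes no difference. May be absent; all pairs look alike
- muffs1_band (a point): middle of the underside of muffs1's crown (the flat top piece of the band: 52 mm in x, 26 mm in y, 12 mm thick), 128 mm above that pair's origin. Take the crown by its 26 mm width, by the fingertips so that they do not meet the bar; this point comes to rest on the bar's top face
- muffs2_band (a point): middle of the underside of muffs2's crown (the flat top piece of the band: 52 mm in x, 26 mm in y, 12 mm thick), 128 mm above that pair's origin. Take the crown by its 26 mm width, by the fingertips so that they do not meet the bar; this point comes to rest on the bar's top face
- muffs3_band (a point): middle of the underside of muffs3's crown (the flat top piece of the band: 52 mm in x, 26 mm in y, 12 mm thick), 128 mm above that pair's origin. Take the crown by its 26 mm width, by the fingertips so that they do not meet the bar; this point comes to rest on the bar's top face
- goggles: bystander: green welding goggles with two round lenses, 130 mm by 100 mm, 55 mm high; leave alone. Origin on the bench under the middle
- cutout: bystander: flat black cut-out robot part, 150 mm long, 8 mm thick; leave alone. Origin under its middle
- driver: bystander: screwdriver with a black handle, 190 mm long; leave alone. Origin under its middle
Things that resemble listed ones, but are neither listed nor needed, are in the scene too. Leave any red look-alike of the muffs3 alone. Leave any pink look-alike of the muffs2 alone.

How it is judged:
On the way, in this order (a step that is already met when the one before it is completed fails the run):
1. the end of the stand's foot is flat on the bench, under the clamp's pad (x of clamp_pad in the frame of stand between -0.02 and 0.02 m and y of clamp_pad in the frame of stand between 0.17 and 0.247 m and angle between stand's own z axis and vertical below 0.05 rad), for 0.2 s.
2. the knob is screwed down and the pad presses the foot tight (all of step 1 and value of joint knob above 12.9 rad and contact force between spindle and stand above 8 N), for 0.2 s.
At the end, for the whole second after the job is handed in: Pad over the foot (within 20 mm of its centre line, 11 to 88 mm from its end), knob past 12.9 rad, pad pressing over 8 N; each pair present hangs on the bar: crown within 10 mm of its top, 30 mm of its centre line, between the end stops, upright within 0.35 rad, at rest (all of step 2 and z of muffs1_band in the frame of stand between 0.155 and 0.175 m and y of muffs1_band in the frame of stand between -0.145 and 0.145 m and x of muffs1_band in the frame of stand between -0.03 and 0.03 m and angle between each of muffs1, muffs2, muffs3's own z axis and vertical below 0.35 rad and linear speed of each of muffs1, muffs2, muffs3 below 0.05 m/s and contact force between each of muffs1, muffs2, muffs3 and stand above 0.4 N and z of muffs2_band in the frame of stand between 0.155 and 0.175 m and y of muffs2_band in the frame of stand between -0.145 and 0.145 m and x of muffs2_band in the frame of stand between -0.03 and 0.03 m and z of muffs3_band in the frame of stand between 0.155 and 0.175 m and y of muffs3_band in the frame of stand between -0.145 and 0.145 m and x of muffs3_band in the frame of stand between -0.03 and 0.03 m); the robot touches nothing.
It fails at once if an ear defender rests on the stand before the clamp is tight (((contact force between muffs1 and stand above 0.8 N and height (world z) of muffs1 above 0.012 m) or (contact force between muffs2 and stand above 0.8 N and height (world z) of muffs2 above 0.012 m) or (contact force between muffs3 and stand above 0.8 N and height (world z) of muffs3 above 0.012 m)) and value of joint knob below 12.9 rad).
It fails at once if the goggles, the cut-out or the screwdriver is shoved about (distance of any of goggles, cutout, driver from where it was at the start of the episode above 0.03 m).
Of muffs1, muffs2, muffs3 only 2 to 3 are there at a start; the rules pass over those that are not, and their reading is None.
At some moment in a run one of muffs1, muffs2, muffs3 may be knocked a few centimetres aside while the robot is not near it.
It also fails if it takes over 210 s, if anything falls off the work surface, if the arm or the gripper's body presses on something with over 40 N, if the wrist force passes 120 N, or if a joint passes its speed limit or range.

### The arm

A 6-joint arm with a two-finger parallel gripper is mounted at the origin on the work surface. World frame = base frame: x ahead of the robot, y to its left, z up, the work surface at z = 0. Lengths are in m, angles in rad, forces in N, time in s.
With the tool pointing down it reaches from about 0.3 to 0.775 m from the base axis. Payload 14.6 kg.
Tool frame: the origin (TCP) lies at the very end of the fingers, on their centre line; the grasp point (between the pads) lies 19 mm behind it; z points along the fingers, y is the line along which they close (so a half turn about z gives the same grasp; the last joint's range is limited). The gripper opens to 94 mm and grips with 3 to 60 N. Pads are 16 mm wide; open, the fingers measure 119 mm over their backs; the gripper's body (75 mm by 177 mm) begins 78 mm behind the grasp point.
Start: joints at [-1.265, 0.3, 1.521, -0, 1.321, -0.067], TCP at [0.2, -0.512, 0.205] pointing down, gripper open.
Joint ranges: [-3.03, 3.03], [-0.79, 2.21], [0.23, 2.52], [-1.04, 4.18], [0, 3.07], [-2.55, 2.55]. Speed limits (rad/s): [2.22, 2.22, 2.57, 3.14, 3.14, 3.14].

### API

Orientations are given as [roll, pitch, yaw] about the fixed x, y, z axes, in that order (R = Rz(yaw) Ry(pitch) Rx(roll)).
In Python, from station import ctrl gives the robot as it stands.
- The arm moves only by the tool move_arm, never from a script. Its argument "increments" is a list of rows, each a list of 7 numbers: the opening, from 0 (shut) to 1 (fully open), then the shift along the tool's x, y, z in units of 50 mm (1.0 is 50 mm), then the turn, a rotation vector about the tool's x, y, z in rad. In form: [[claw, tx, ty, tz, rx, ry, rz], ...]. A call has 1 to 20 rows; each row shifts and turns the commanded pose from where the row before left it, along the tool's axes as they then stand; what a row does not reach is not made up. A row lasts 1/10 s, in which the tool goes at most 50 mm and 8.59 degrees, less where a joint would pass 70% of its speed; a pose out of reach is approached as far as the arm can. A call is refused whole if a number of a shift passes 1 or a number of a turn 0.15, either way. A call with a gripper value outside its range is refused whole. The fingers move at their own pace and stop on an object; "force" is the grip in N (left out, the last holds). Time passes only in rows, so rows that do not move let the fingers close. It gives the time, the measured TCP pose, the force, the opening and the grip force at its end, in the units of the state.
- ctrl.get_obs(): the state, without advancing time (a new reading comes with each control period).
- ctrl.camera(name): name is "scene" or "top"; returns a dict with "color" (420x560x3 uint8, blue, green, red), "K" (3x3 intrinsics, pixels), "pose" (4x4, takes a point from camera to world coordinates). Camera axes: x right, y down, z forward; pixel columns grow to the right and rows downward; lengths in m; the calibration is good to about 2 mm. A picture is of the moment at which its call begins. There is no depth.
- ctrl.hand_in(): hands the job in; it is judged then, once.
Trained networks look in a picture, given as the dict that the camera call returned (one of the last four; its "shot" number tells which), for a name from the list of things; names that differ only in an ending like _2 or _b are one class to them, and where a whole thing is asked for, a point or a joint stands for the part that bears it (a point fixed in the world has none). Each returns a list of dicts, best first, with "conf" (0 to 1); they miss things now and then, are a little off and sometimes report something else, mostly with a low value. They report only what shows in the picture. A call takes as long as a camera call. They do not tell look-alikes from the thing itself.
- ctrl.cut_out(name, picture): "mask" (420x560 bool, what is visible of it) and "centre" ([row, column] in pixels, amid what is visible of it).
The state is a dict: "time_s": time; "qpos": joint angles; "joint_vel": joint speeds; "tau": joint torques, N m; "ee_pos": TCP position; "eef_rot": TCP orientation; "force": force on the tool from outside, world axes, zero at the start; "moment": the same for the moment, N m; "grip_width": finger opening in m; "grip_force": force on a finger pad.
Only numpy, scipy, OpenCV 4.12 (cv2) and the standard library are available. Lean on these libraries where they do the work, as an engineer would, in place of code of your own. Each camera call takes 0.05 s, during which the arm holds its last target. There are 200 camera calls.

## Working session

There is one attempt and no reset: what is moved stays moved. The work goes in short steps, Python scripts to look and compute and a tool call to move; the robot and the scene stay as the last step left them, time stands still between calls to the robot, and variables do not carry over. Pictures are saved under pics/ and viewed, at most 14 in all, crops included, and the job is handed in when it is done.

Besides the shell and the picture viewer there is one more tool, called by a JSON object that holds its "method" and its "body". move_arm: Moves the arm, as the interface text tells. Its arguments: {"type":"object","properties":{"increments":{"type":"array","items":{"type":"array","items":{"type":"number"}}},"force":{"type":"number"}},"required":["increments"]}

```bash
mkdir -p pics; ls
python3 - <<'E'
from station import ctrl
import cv2,numpy as np
o=ctrl.get_obs();print(o)
for n in("scene","top"):
    p=ctrl.camera(n);cv2.imwrite(f"pics/{n}0.png",p["color"]);print(n,p["K"].tolist(),np.round(p["pose"],4).tolist())
    for k in["stand","foot_seat","clamp","knob","muffs1","goggles","cutout","driver"]:
        for d in ctrl.cut_out(k,p):print(k,round(d["conf"],2),np.round(d["centre"]),d["mask"].sum())
E
```

```text
pics
{'time_s': 0.0, 'qpos': array([-1.26460933e+00,  3.00479502e-01,  1.52158615e+00,  5.42719969e-06,
        1.32070080e+00, -6.66132946e-02]), 'joint_vel': array([ 4.09133667e-04,  1.52069434e-03,  6.61778269e-04, -9.07259601e-05,
        1.90704199e-03, -6.79820073e-04]), 'tau': array([ 1.29954356e-04, -5.31808734e+01, -3.52736843e+01,  7.08307000e-02,
        2.43933045e-02, -8.85335999e-05]), 'ee_pos': array([ 0.2002352 , -0.51197052,  0.20487958]), 'eef_rot': array([-3.14042181e+00, -8.33777749e-05,  3.72798900e-01]), 'force': array([-0.17671665,  0.206137  ,  0.03731732]), 'moment': array([ 0.03765244, -0.01053545, -0.00785966]), 'grip_force': 0.0, 'grip_width': 0.09394722884185049}
scene [[404.5645084564179, 0.0, 275.08963161547837], [0.0, 404.5645084564179, 214.15462752387768], [0.0, 0.0, 1.0]] [[-0.8033, 0.4372, -0.4044, 0.988], [0.5953, 0.5718, -0.5645, 0.7123], [-0.0156, -0.6942, -0.7196, 1.0321], [0.0, 0.0, 0.0, 1.0]]
stand 0.79 [245. 218.] 3284
foot_seat 0.6 [246. 217.] 3199
clamp 0.67 [325. 294.] 1165
knob 0.65 [291. 277.] 248
knob 0.54 [292. 275.] 205
muffs1 0.96 [2
[... 294 characters left out ...]
56695380173], [0.0, 0.0, 1.0]] [[-0.0131, -0.9814, 0.1914, 0.1901], [-0.9998, 0.0098, -0.0181, 0.0103], [0.0158, -0.1916, -0.9813, 1.5037], [0.0, 0.0, 0.0, 1.0]]
stand 0.74 [137. 307.] 4552
foot_seat 0.81 [138. 307.] 4714
clamp 0.92 [149. 177.] 1041
clamp 0.4 [136. 308.] 4641
knob 0.75 [140. 196.] 159
knob 0.18 [139. 308.] 4334
muffs1 0.96 [237. 455.] 1036
muffs1 0.72 [136. 306.] 4502
muffs1 0.7 [220. 311.] 960
muffs1 0.69 [226. 397.] 1009
muffs1 0.66 [301. 422.] 990
muffs1 0.62 [218. 207.] 952
muffs1 0.28 [167. 417.] 1118
goggles 0.84 [173. 111.] 1485
cutout 0.74 [162. 415.] 1121
cutout 0.18 [218. 211.] 991
driver 0.76 [232. 155.] 404
driver 0.74 [137. 306.] 4602
driver 0.49 [222. 204.] 944
```

Run:
```python
import cv2
a=cv2.imread("pics/top0.png");cv2.imwrite("pics/topc.png",cv2.resize(a[60:360,60:500],None,fx=1.8,fy=1.8,interpolation=2))
a=cv2.imread("pics/scene0.png");cv2.imwrite("pics/scenec.png",cv2.resize(a[110:410,130:430],None,fx=2,fy=2,interpolation=2))
```

```text
(no output)
```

View pics/topc.png

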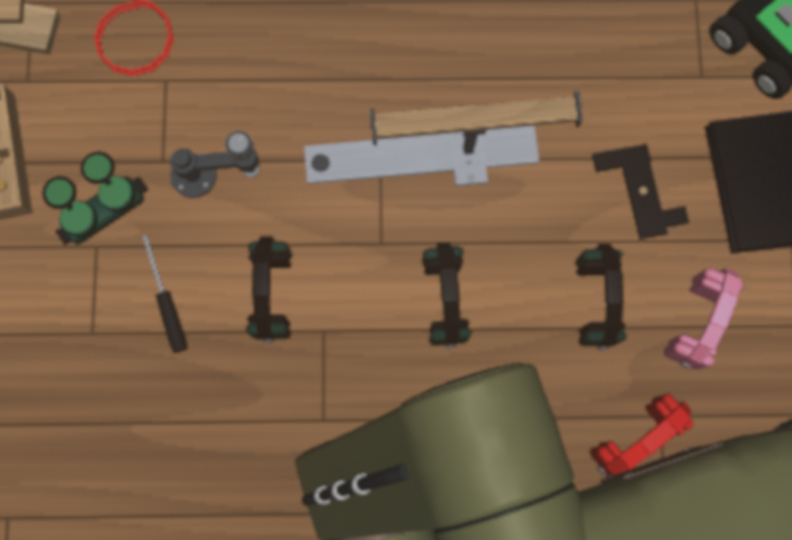

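View pics/scenec.png

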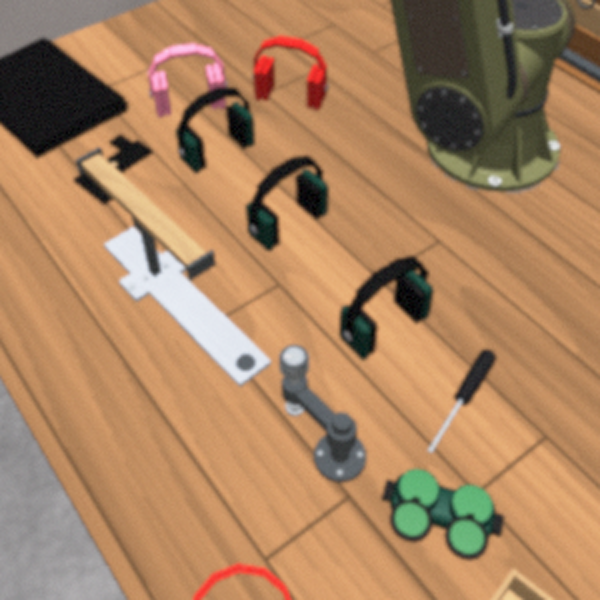

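Green pairs in the top view are at about (207,218), (311,220) and (397,226). The pink (455,237) and red (422,301) pairs are the look-alikes to leave alone. Next I fit solid models to the masks in both views.

```bash
cat > h.py <<'E'
import numpy as np,cv2
from scipy.optimize import minimize
from station import ctrl
def box(x0,x1,y0,y1,z0,z1): return np.array([[x,y,z] for x in(x0,x1) for y in(y0,y1) for z in(z0,z1)],float)/1e3
def cyl(x,y,r,z0,z1):
    a=np.linspace(0,2*np.pi,24,endpoint=False)
    return np.array([[x+r*np.cos(t),y+r*np.sin(t),z] for t in a for z in(z0,z1)])/1e3
def leg(s): return np.array([[s*x,y,z] for x,z in((64,70),(76,70),(24,128),(24,140),(60,112)) for y in(-13,13)])/1e3
STAND=[box(-30,30,-110,258,0,8),box(-55,55,-25,25,0,8),box(-8,8,-8,8,8,147),box(-17,17,-145,145,147,165),box(-23,23,145,151,141,171),box(-23,23,-151,-145,141,171)]
CLAMP=[cyl(0,92,13,0,85),cyl(0,92,36,0,8),box(-11,11,0,92,55,80),cyl(0,0,18,51,85),cyl(0,0,19,116,144),cyl(0,0,6,16,116),cyl(0,0,14,16,22)]
MUFF=[box(40,75,-31,31,0,78),box(-75,-40,-31,31,0,78),leg(1),leg(-1),box(-26,26,-13,13,128,140)]
def proj(P,p):
    T=np.linalg.inv(p["pose"]);c=P@T[:3,:3].T+T[:3,3];u=c@p["K"].T;return u[:,:2]/u[:,2:]
def place(P,q):
    c,s=np.cos(q[2]),np.sin(q[2]);return P@np.array([[c,s,0],[-s,c,0],[0,0,1]])+[q[0],q[1],0]
def render(M,q,p):
    m=np.zeros((420,560),np.uint8)
    for S in M:
        h=cv2.convexHull(proj(place(S,q),p).astype(np.float32));cv2.fillConvexPoly(m,np.round(h*16).astype(np.int32),1,shift=4)
    return m>0
def iou(a,b): return (a&b).sum()/max((a|b).sum(),1)
def fit(M,obs,q0):
    f=lambda q:-sum(iou(render(M,q,p),m) for p,m in obs)
    r=None
    for k in range(2):
        b=q0 if r is None else r.x
        r=minimize(f,b,method="Nelder-Mead",options=dict(initial_simplex=[b,np.add(b,[.02,0,0]),np.add(b,[0,.02,0]),np.add(b,[0,0,.12])],xatol=2e-4,fatol=1e-4))
    return r.x,-r.fun/len(obs)
def ray(uv,p,z):
    d=p["pose"][:3,:3]@np.linalg.solve(p["K"],[uv[0],uv[1],1]);o=p["pose"][:3,3];return (o+d*(z-o[2])/d[2])[:2]
def green(p,d):  # not the vivid look-alikes
    c=np.median(p["color"][d["mask"]],0);return c[2]<90
def find_muffs(ps,show=True):
    """list of q from all pictures"""
    det=[[d for d in ctrl.cut_out("muffs1",p) if d["conf"]>.3 and green(p,d)] for p in ps];out=[]
    for d in det[0]:
        q0=[*ray(d["centre"][::-1],ps[0],.08),0.]
        obs=[(ps[0],d["mask"])];r=render(MUFF,q0,ps[0])
        for p,dd in zip(ps[1:],det[1:]):
            c=[(iou(render(MUFF,q0,p),e["mask"]),e["mask"]) for e in dd]
            if c:
                b=max(c,key=lambda t:t[0])
                if b[0]>.3: obs.append((p,b[1]))
        best=max((fit(MUFF,obs,[q0[0],q0[1],a]) for a in(0,.8,1.57,2.4)),key=lambda t:t[1])
        out.append((best[0],best[1],len(obs)))
        if show: print("muff",np.round(best[0],4),round(best[1],3),len(obs),np.round(d["centre"]),round(d["conf"],2))
    return out
def one(name,M,ps,q0):
    obs=[]
    for p in ps:
        dd=ctrl.cut_out(name,p);r=render(M,q0,p)
        if dd:
            b=max(dd,key=lambda d:iou(r,d["mask"]))
            if iou(r,b["mask"])>.2: obs.append((p,b["mask"]))
    s=fit(M,obs,q0);print(name,np.round(s[0],4),round(s[1],3),len(obs),[round(iou(render(M,s[0],p),m),2) for p,m in obs]);return s[0]
def draw(img,M,q,p,col):
    m=render(M,q,p).astype(np.uint8);cs,_=cv2.findContours(m,0,2);cv2.drawContours(img,cs,-1,col,1)
E
python3 - <<'E'
from h import *
ps=[ctrl.camera("top"),ctrl.camera("scene")]
t=ps[0]
print("mark",ray((237.8,150.6),t,.008),"footend",ray((.5*(304+307)/1.8+60,.5*(146+183)/1.8+60),t,.008),ray((538.5/1.8+60,143.5/1.8+60),t,.008),"knob",ray((238/1.8+60,143/1.8+60),t,.143))
s=one("stand",STAND,ps,[*ray((470/1.8+60,150/1.8+60),t,.008),.05])
c=one("clamp",CLAMP,ps,[*ray((238/1.8+60,143/1.8+60),t,.143),.05])
ms=find_muffs(ps)
im=[p["color"].copy() for p in ps]
for i,p in enumerate(ps):
    draw(im[i],STAND,s,p,(255,0,0));draw(im[i],CLAMP,c,p,(255,255,0))
    for m in ms: draw(im[i],MUFF,m[0],p,(0,255,255))
a=cv2.resize(im[0][90:270,80:480],None,fx=2,fy=2);b=cv2.resize(im[1][120:330,150:400],None,fx=1.4,fy=1.4)
b=cv2.resize(im[1][120:330,130:400],(300,233));
o=np.zeros((595,800,3),np.uint8);o[:360]=a;o[362:595,:300]=b;cv2.imwrite("pics/fit.png",o)
E
```

```text
mark [0.64908288 0.12088753] footend [0.64693834 0.14381447] [ 0.67866106 -0.22642577] knob [0.63874647 0.22915051]
stand [ 0.6731 -0.1133  0.0868] 0.924 2 [np.float64(0.93), np.float64(0.92)]
clamp [0.6429 0.2315 0.0855] 0.903 2 [np.float64(0.88), np.float64(0.92)]
muff [0.4438 0.1939 3.1371] 0.778 2 [219. 205.] 0.97
muff [ 0.4304 -0.0724  0.021 ] 0.737 2 [222. 310.] 0.87
muff [ 0.4275 -0.3065 -0.0537] 0.727 2 [223. 397.] 0.67
```

View pics/fit.png

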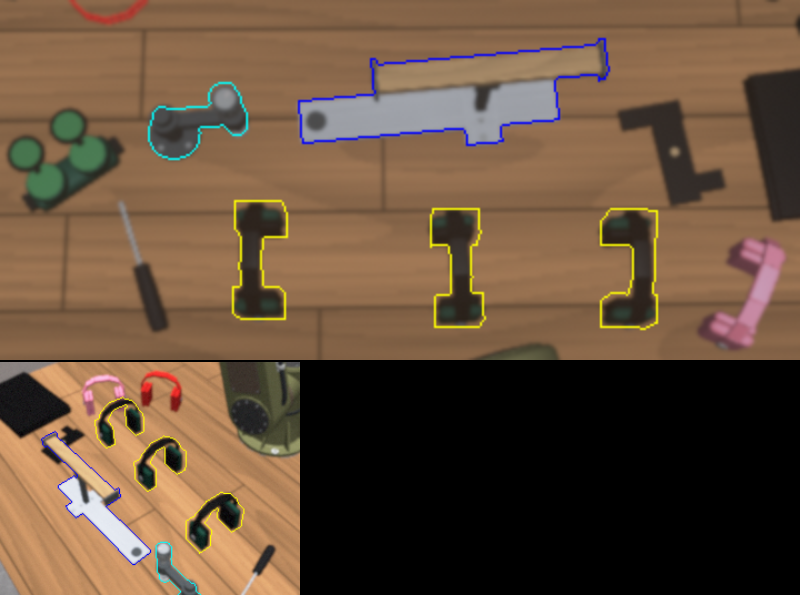

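Add to h.py:
```python
def go(x,y,z,yaw,step=30):
    """work out: turn rows first, then shift in the turned frame (units of 50 mm)"""
    o=ctrl.get_obs();r=o["eef_rot"];d=(yaw-r[2]+np.pi)%(2*np.pi)-np.pi
    e=np.array([x,y,z])-o["ee_pos"];t=[np.cos(yaw)*e[0]+np.sin(yaw)*e[1],np.sin(yaw)*e[0]-np.cos(yaw)*e[1],-e[2]]
    n=max(1,int(np.ceil(np.linalg.norm(e)*1e3/step)));k=int(np.ceil(abs(d)/.15))
    print("t",round(o["time_s"],1),"turn rz",round(-d,4),"rows",k,"each",round(-d/max(k,1),4),"| shift units",np.round(np.array(t)*20,3),"rows",n,"each",np.round(np.array(t)*20/n,4),"tilt",np.round(r[:2],4))
```

```text
(no output)
```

{"method": "move_arm", "body": {"increments": [[1,0,0,0,0,0,-0.1427],[1,0,0,0,0,0,-0.1427],[1,0,0,0,0,0,-0.1427],[1,0,0,0,0,0,-0.1427],[1,0,0,0,0,0,-0.1427],[1,0,0,0,0,0,-0.1427],[1,0,0,0,0,0,-0.1427],[1,0,0,0,0,0,-0.1427],[1,0,0,0,0,0,-0.1427]], "force": 30}}

```text
time_s: 2.2
ee_pos: [0.2003, -0.5122, 0.2054]
eef_rot: [-3.142, -0.0, 1.663]
force: [-0.1, 0.5, 0.3]
grip_width: 0.0941
grip_force: 0.0
```

{"method": "move_arm", "body": {"increments": [[1,0.356,0.505,0,0,0,0],[1,0.356,0.505,0,0,0,0],[1,0.356,0.505,0,0,0,0],[1,0.356,0.505,0,0,0,0],[1,0.356,0.505,0,0,0,0],[1,0.356,0.505,0,0,0,0],[1,0.356,0.505,0,0,0,0],[1,0.356,0.505,0,0,0,0],[1,0.356,0.505,0,0,0,0],[1,0.356,0.505,0,0,0,0],[1,0.356,0.505,0,0,0,0],[1,0.356,0.505,0,0,0,0],[1,0.356,0.505,0,0,0,0],[1,0.356,0.505,0,0,0,0],[1,0.356,0.505,0,0,0,0],[1,0.356,0.505,0,0,0,0],[1,0.356,0.505,0,0,0,0],[1,0.356,0.505,0,0,0,0],[1,0.356,0.505,0,0,0,0],[1,0.356,0.505,0,0,0,0]]}}

```text
time_s: 4.2
ee_pos: [0.6736, -0.1131, 0.2054]
eef_rot: [-3.142, -0.0, 1.657]
force: [0.4, 0.8, 0.1]
grip_width: 0.0936
grip_force: 0.0
```

```bash
python3 -c "
from h import *
go(.6731,-.1133,.139,1.657)"
```

```text
t 4.2 turn rz 0.0001 rows 1 each 0.0001 | shift units [-0.003 -0.011  1.328] rows 3 each [-0.0012 -0.0035  0.4425] tilt [-3.1415 -0.    ]
```

{"method": "move_arm", "body": {"increments": [[1,0,0,0.266,0,0,0],[1,0,0,0.266,0,0,0],[1,0,0,0.266,0,0,0],[1,0,0,0.266,0,0,0],[1,0,0,0.266,0,0,0],[1,0,0,0,0,0,0],[0.3,0,0,0,0,0,0],[0.3,0,0,0,0,0,0],[0.3,0,0,0,0,0,0],[0.3,0,0,0,0,0,0],[0.3,0,0,0,0,0,0],[0.3,0,0,0,0,0,0],[0.2,0,0,0,0,0,0],[0.2,0,0,0,0,0,0],[0.2,0,0,0,0,0,0],[0.2,0,0,0,0,0,0]], "force": 30}}

```text
time_s: 5.8
ee_pos: [0.6726, -0.1141, 0.1389]
eef_rot: [-3.141, -0.0, 1.657]
force: [-2.2, -0.8, 0.8]
grip_width: 0.0336
grip_force: 30.0
```

{"method": "move_arm", "body": {"increments": [[0.2,0.1,0,0,0,0,0],[0.2,0.15,0,0,0,0,0],[0.2,0.15,0,0,0,0,0],[0.2,0.15,0,0,0,0,0],[0.2,0.15,0,0,0,0,0],[0.2,0.15,0,0,0,0,0],[0.2,0.15,0,0,0,0,0],[0.2,0.15,0,0,0,0,0],[0.2,0.15,0,0,0,0,0],[0.2,0.15,0,0,0,0,0],[0.2,0.15,0,0,0,0,0],[0.2,0.15,0,0,0,0,0],[0.2,0.15,0,0,0,0,0],[0.2,0.15,0,0,0,0,0],[0.2,0.15,0,0,0,0,0],[0.2,0.07,0,0,0,0,0],[0.2,0,0,0,0,0,0],[0.2,0,0,0,0,0,0],[0.2,0,0,0,0,0,0]]}}

```text
time_s: 7.7
ee_pos: [0.6629, -0.0007, 0.1389]
eef_rot: [-3.141, -0.001, 1.657]
force: [0.7, 1.2, -4.0]
grip_width: 0.0342
grip_force: 30.0
```

Run:
```python
from h import *
ps=[ctrl.camera("scene")]
# clamp/foot seen free of the arm?
c=ps[0]["color"].copy();cv2.imwrite("pics/s1.png",cv2.resize(c[150:400,150:430],None,fx=2,fy=2))
print(ctrl.get_obs()["ee_pos"],ctrl.get_obs()["force"])
```

```text
[ 0.66293462 -0.00081981  0.13886104] [-1.03761751  2.94644402 -3.4326943 ]
```

View pics/s1.png

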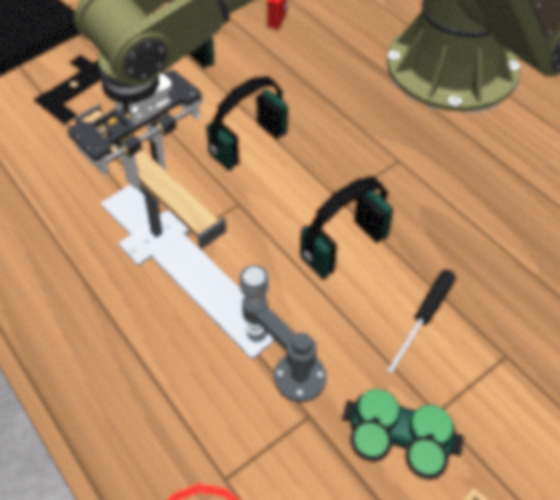

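{"method": "move_arm", "body": {"increments": [[0.8,0,0,0,0,0,0],[0.8,0,0,0,0,0,0],[0.8,0,0,0,0,0,0],[0.8,0,0,0,0,0,0],[0.8,0,0,-0.33,0,0,0],[0.8,0,0,-0.33,0,0,0],[0.8,0,0,-0.33,0,0,0],[0.8,0,0,-0.33,0,0,0],[0.8,0.423,0,0,0,0,0],[0.8,0.423,0,0,0,0,0],[0.8,0.423,0,0,0,0,0],[0.8,0.423,0,0,0,0,0],[0.8,0.423,0,0,0,0,0],[0.8,0.423,0,0,0,0,0],[0.8,0.423,0,0,0,0,0],[0.8,0.423,0,0,0,0,0],[0.8,0.423,0,0,0,0,0],[0.8,0.423,0,0,0,0,0],[0.8,0.423,0,0,0,0,0]]}}

```text
time_s: 9.65
ee_pos: [0.6428, 0.2316, 0.2051]
eef_rot: [3.141, 0.0, 1.657]
force: [-0.2, 0.2, -0.1]
grip_width: 0.075
grip_force: 0.0
```

{"method": "move_arm", "body": {"increments": [[0.8,0,0,0,0,0,-0.147],[0.8,0,0,0,0,0,-0.147],[0.8,0,0,0,0,0,-0.147],[0.8,0,0,0,0,0,-0.147],[0.8,0,0,0,0,0,-0.147],[0.8,0,0,0,0,0,-0.147],[0.8,0,0,0,0,0,-0.147],[0.8,0,0,0,0,0,-0.147],[0.8,0,0,0,0,0,-0.147],[0.8,0,0,0,0,0,-0.147],[0.8,0,0,0,0,0,-0.147],[0.8,0,0,0,0,0,-0.147],[0.8,0,0,0,0,0,-0.147],[0.8,0,0,0,0,0,-0.147],[0.8,0,0,0,0,0,-0.147],[0.8,0,0,0,0,0,-0.147],[0.8,0,0,0,0,0,-0.147],[0.8,0,0,0,0,0,-0.147]]}}

```text
time_s: 11.45
ee_pos: [0.643, 0.2308, 0.2051]
eef_rot: [-3.141, 0.0, -1.974]
force: [1.0, -0.6, 0.8]
grip_width: 0.0751
grip_force: 0.0
```

Run:
```python
from h import *
o=ctrl.get_obs();print(np.round(o["qpos"],3),o["eef_rot"],o["ee_pos"])
p=[ctrl.camera("scene"),ctrl.camera("top")]
s=one("stand",STAND,p,[.6633,0,.0868])
c,n=np.cos(s[2]),np.sin(s[2]);d=np.array([.6429,.2315])-s[:2];print("pad in stand",c*d[0]+n*d[1],-n*d[0]+c*d[1])
for q in p:
  for d in ctrl.cut_out("knob",q)[:2]: print("knob",d["conf"],d["centre"],ray(d["centre"][::-1],q,.132))
go(.6429,.2315,.110,4.30)
```

```text
[ 0.291  0.609  1.081 -0.     1.452 -2.447] [-3.14142779e+00  8.89250902e-05 -1.97408574e+00] [0.6429682  0.23079624 0.20506387]
stand [6.638e-01 4.000e-04 8.510e-02] 0.805 2 [np.float64(0.78), np.float64(0.83)]
pad in stand -0.0011389445828406848 0.23206950191040757
knob 0.69 [291.0, 275.9] [0.64662464 0.23169323]
t 11.8 turn rz -0.0005 rows 1 each -0.0005 | shift units [-0.012  0.006  1.899] rows 4 each [-0.0031  0.0015  0.4748] tilt [-3.1416  0.    ]
```

{"method": "move_arm", "body": {"increments": [[0.8,0,0,0.376,0,0,0],[0.8,0,0,0.376,0,0,0],[0.8,0,0,0.376,0,0,0],[0.8,0,0,0.376,0,0,0],[0.8,0,0,0.376,0,0,0],[0.8,0,0,0,0,0,0],[0.3,0,0,0,0,0,0],[0.3,0,0,0,0,0,0],[0.3,0,0,0,0,0,0],[0.3,0,0,0,0,0,0],[0.3,0,0,0,0,0,0],[0.3,0,0,0,0,0,0],[0.3,0,0,0,0,0,0]], "force": 25}}

```text
time_s: 13.05
ee_pos: [0.6428, 0.2311, 0.1113]
eef_rot: [3.141, 0.0, -1.98]
force: [-3.9, 0.9, 4.5]
grip_width: 0.0375
grip_force: 25.0
```

{"method": "move_arm", "body": {"increments": [[0.3,0,0,0.0019,0,0,0.148],[0.3,0,0,0.0019,0,0,0.148],[0.3,0,0,0.0019,0,0,0.148],[0.3,0,0,0.0019,0,0,0.148],[0.3,0,0,0.0019,0,0,0.148],[0.3,0,0,0.0019,0,0,0.148],[0.3,0,0,0.0019,0,0,0.148],[0.3,0,0,0.0019,0,0,0.148],[0.3,0,0,0.0019,0,0,0.148],[0.3,0,0,0.0019,0,0,0.148],[0.3,0,0,0.0019,0,0,0.148],[0.3,0,0,0.0019,0,0,0.148],[0.3,0,0,0.0019,0,0,0.148],[0.3,0,0,0.0019,0,0,0.148],[0.3,0,0,0.0019,0,0,0.148],[0.3,0,0,0.0019,0,0,0.148]]}}

```text
time_s: 14.65
ee_pos: [0.6424, 0.2297, 0.1096]
eef_rot: [-3.139, 0.001, 1.929]
force: [-7.9, -5.9, 7.3]
grip_width: 0.0375
grip_force: 25.0
```

{"method": "move_arm", "body": {"increments": [[0.3,0,0,0.0019,0,0,0.148],[0.3,0,0,0.0019,0,0,0.148],[0.3,0,0,0.0019,0,0,0.148],[0.3,0,0,0.0019,0,0,0.148],[0.3,0,0,0.0019,0,0,0.148],[0.3,0,0,0.0019,0,0,0.148],[0.3,0,0,0.0019,0,0,0.148],[0.3,0,0,0.0019,0,0,0.148],[0.3,0,0,0.0019,0,0,0.148],[0.3,0,0,0.0019,0,0,0.148],[0.3,0,0,0.0019,0,0,0.148],[0.3,0,0,0.0019,0,0,0.148],[0.3,0,0,0.0019,0,0,0.148],[0.3,0,0,0.0019,0,0,0.148],[0.3,0,0,0.0019,0,0,0.148],[0.3,0,0,0,0,0,0]]}}

```text
time_s: 16.25
ee_pos: [0.6421, 0.2303, 0.1082]
eef_rot: [3.14, 0.002, -0.291]
force: [-10.3, -1.9, 7.8]
grip_width: 0.0373
grip_force: 25.0
```

```bash
python3 -c "
from h import *
o=ctrl.get_obs();print(np.round(o['qpos'],3),o['eef_rot'],o['moment'],o['force'])"
```

```text
[ 2.910e-01  6.800e-01  1.193e+00 -1.000e-03  1.271e+00  2.152e+00] [ 3.13964852e+00  1.83678630e-03 -2.90524218e-01] [-0.89842568  2.04673332 -0.03731174] [-10.28839983  -1.94947577   7.83677296]
```

{"method": "move_arm", "body": {"increments": [[0.65,0,0,0,0,0,0],[0.65,0,0,0,0,0,0],[0.65,0,0,0,0,0,0],[0.65,0,0,0,0,0,-0.148],[0.65,0,0,0,0,0,-0.148],[0.65,0,0,0,0,0,-0.148],[0.65,0,0,0,0,0,-0.148],[0.65,0,0,0,0,0,-0.148],[0.65,0,0,0,0,0,-0.148],[0.65,0,0,0,0,0,-0.148],[0.65,0,0,0,0,0,-0.148],[0.65,0,0,0,0,0,-0.148],[0.65,0,0,0,0,0,-0.148],[0.65,0,0,0,0,0,-0.148],[0.65,0,0,0,0,0,-0.148],[0.65,0,0,0,0,0,-0.148],[0.65,0,0,0,0,0,-0.148],[0.65,0,0,0,0,0,-0.148]]}}

```text
time_s: 18.05
ee_pos: [0.643, 0.2309, 0.1079]
eef_rot: [3.141, 0.0, 1.941]
force: [0.5, 0.9, -0.8]
grip_width: 0.0608
grip_force: 0.0
```

{"method": "move_arm", "body": {"increments": [[0.65,0,0,0,0,0,-0.148],[0.65,0,0,0,0,0,-0.148],[0.65,0,0,0,0,0,-0.148],[0.65,0,0,0,0,0,-0.148],[0.65,0,0,0,0,0,-0.148],[0.65,0,0,0,0,0,-0.148],[0.65,0,0,0,0,0,-0.148],[0.65,0,0,0,0,0,-0.148],[0.65,0,0,0,0,0,-0.148],[0.65,0,0,0,0,0,-0.148],[0.65,0,0,0,0,0,-0.148],[0.65,0,0,0,0,0,-0.148],[0.65,0,0,0,0,0,-0.148],[0.65,0,0,0,0,0,-0.148],[0.65,0,0,0,0,0,-0.148],[0.65,0,0,0,0,0,-0.148],[0.65,0,0,0,0,0,0]]}}

```text
time_s: 19.75
ee_pos: [0.643, 0.2309, 0.1079]
eef_rot: [-3.141, 0.0, -1.977]
force: [0.7, 0.3, 0.3]
grip_width: 0.061
grip_force: 0.0
```

```bash
python3 -c "
from h import *
go(.6420,.2312,.108,4.30)
o=ctrl.get_obs();print(np.round(o['qpos'],3),o['eef_rot'],o['ee_pos'])"
```

```text
t 19.8 turn rz 0.0057 rows 1 each 0.0057 | shift units [ 0.002  0.021 -0.002] rows 1 each [ 0.0016  0.0209 -0.0022] tilt [-3.1415  0.    ]
[ 0.291  0.681  1.192 -0.     1.269 -2.444] [-3.14147389e+00  2.41485899e-05 -1.97748550e+00] [0.64299164 0.23085478 0.10788767]
```

{"method": "move_arm", "body": {"increments": [[0.65,0,0.02,0,0,0,0],[0.3,0,0,0,0,0,0],[0.3,0,0,0,0,0,0],[0.3,0,0,0,0,0,0],[0.3,0,0,0,0,0,0],[0.3,0,0,0,0,0,0],[0.3,0,0,0.0019,0,0,0.148],[0.3,0,0,0.0019,0,0,0.148],[0.3,0,0,0.0019,0,0,0.148],[0.3,0,0,0.0019,0,0,0.148],[0.3,0,0,0.0019,0,0,0.148],[0.3,0,0,0.0019,0,0,0.148],[0.3,0,0,0.0019,0,0,0.148],[0.3,0,0,0.0019,0,0,0.148],[0.3,0,0,0.0019,0,0,0.148],[0.3,0,0,0.0019,0,0,0.148],[0.3,0,0,0.0019,0,0,0.148],[0.3,0,0,0.0019,0,0,0.148]]}}

```text
time_s: 21.55
ee_pos: [0.6421, 0.2301, 0.1069]
eef_rot: [-3.14, 0.001, 2.52]
force: [-0.3, -5.5, 1.6]
grip_width: 0.0376
grip_force: 25.0
```

{"method": "move_arm", "body": {"increments": [[0.3,0,0,0.0019,0,0,0.148],[0.3,0,0,0.0019,0,0,0.148],[0.3,0,0,0.0019,0,0,0.148],[0.3,0,0,0.0019,0,0,0.148],[0.3,0,0,0.0019,0,0,0.148],[0.3,0,0,0.0019,0,0,0.148],[0.3,0,0,0.0019,0,0,0.148],[0.3,0,0,0.0019,0,0,0.148],[0.3,0,0,0.0019,0,0,0.148],[0.3,0,0,0.0019,0,0,0.148],[0.3,0,0,0.0019,0,0,0.148],[0.3,0,0,0.0019,0,0,0.148],[0.3,0,0,0.0019,0,0,0.148],[0.3,0,0,0.0019,0,0,0.148],[0.3,0,0,0.0019,0,0,0.148],[0.3,0,0,0.0019,0,0,0.148],[0.3,0,0,0.0019,0,0,0.148],[0.3,0,0,0.0019,0,0,0.148],[0.3,0,0,0.0019,0,0,0.148],[0.3,0,0,0,0,0,0]]}}

```text
time_s: 23.55
ee_pos: [0.6413, 0.2308, 0.105]
eef_rot: [3.14, 0.002, -0.291]
force: [-7.0, -3.1, 4.7]
grip_width: 0.0377
grip_force: 25.0
```

```bash
python3 -c "
from h import *
o=ctrl.get_obs();print(np.round(o['qpos'],3),o['eef_rot'],o['moment'],o['force'])
p=ctrl.camera('scene');print([(d['conf'],d['centre']) for d in ctrl.cut_out('knob',p)])"
```

```text
[ 0.292  0.682  1.198 -0.     1.264  2.154] [ 3.13991989e+00  1.79361041e-03 -2.90822956e-01] [-0.80602635  1.410092   -0.06637605] [-7.00191852 -3.06863738  4.73365357]
[]
```

{"method": "move_arm", "body": {"increments": [[0.65,0,0,0,0,0,0],[0.65,0,0,0,0,0,0],[0.65,0,0,0,0,0,0],[0.65,0,0,0,0,0,-0.148],[0.65,0,0,0,0,0,-0.148],[0.65,0,0,0,0,0,-0.148],[0.65,0,0,0,0,0,-0.148],[0.65,0,0,0,0,0,-0.148],[0.65,0,0,0,0,0,-0.148],[0.65,0,0,0,0,0,-0.148],[0.65,0,0,0,0,0,-0.148],[0.65,0,0,0,0,0,-0.148],[0.65,0,0,0,0,0,-0.148],[0.65,0,0,0,0,0,-0.148],[0.65,0,0,0,0,0,-0.148],[0.65,0,0,0,0,0,-0.148],[0.65,0,0,0,0,0,-0.148],[0.65,0,0,0,0,0,-0.148]]}}

```text
time_s: 25.45
ee_pos: [0.6421, 0.2313, 0.105]
eef_rot: [3.141, -0.0, 1.941]
force: [-0.5, 0.5, -0.4]
grip_width: 0.0609
grip_force: 0.0
```

{"method": "move_arm", "body": {"increments": [[0.65,0,0,0,0,0,-0.148],[0.65,0,0,0,0,0,-0.148],[0.65,0,0,0,0,0,-0.148],[0.65,0,0,0,0,0,-0.148],[0.65,0,0,0,0,0,-0.148],[0.65,0,0,0,0,0,-0.148],[0.65,0,0,0,0,0,-0.148],[0.65,0,0,0,0,0,-0.148],[0.65,0,0,0,0,0,-0.148],[0.65,0,0,0,0,0,-0.148],[0.65,0,0,0,0,0,-0.148],[0.65,0,0,0,0,0,-0.148],[0.65,0,0,0,0,0,-0.148],[0.65,0,0,0,0,0,-0.148],[0.65,0,0,0,0,0,-0.148],[0.65,0,0,0,0,0,-0.148],[0.65,0,0,0,0,0,0]]}}

```text
time_s: 27.15
ee_pos: [0.6421, 0.2313, 0.1051]
eef_rot: [-3.142, 0.0, -1.978]
force: [-0.1, -1.2, -0.3]
grip_width: 0.061
grip_force: 0.0
```

{"method": "move_arm", "body": {"increments": [[0.3,0,0,0,0,0,0],[0.3,0,0,0,0,0,0],[0.3,0,0,0,0,0,0],[0.3,0,0,0,0,0,0],[0.3,0,0,0,0,0,0],[0.3,0,0,0.0019,0,0,0.148],[0.3,0,0,0.0019,0,0,0.148],[0.3,0,0,0.0019,0,0,0.148],[0.3,0,0,0.0019,0,0,0.148],[0.3,0,0,0.0019,0,0,0.148],[0.3,0,0,0.0019,0,0,0.148],[0.3,0,0,0.0019,0,0,0.148],[0.3,0,0,0.0019,0,0,0.148],[0.3,0,0,0,0,0,0]]}}

```text
time_s: 28.55
ee_pos: [0.6423, 0.2305, 0.1043]
eef_rot: [-3.141, 0.0, 3.116]
force: [1.3, -4.8, -0.4]
grip_width: 0.0375
grip_force: 25.0
```

```bash
python3 -c "
from h import *
o=ctrl.get_obs();print(np.round(o['qpos'],3),o['eef_rot'],o['moment'],o['force'],o['grip_width'],o['tau'])"
```

```text
[ 2.910e-01  6.830e-01  1.198e+00 -1.000e-03  1.261e+00 -1.253e+00] [-3.14054885e+00  3.81797388e-04  3.11585836e+00] [-1.15746441 -0.45825854 -0.01369487] [ 1.29743878 -4.76347034 -0.41731067] 0.03749367447397878 [ 3.44116867e+00 -7.25319958e+01 -3.43330514e+01  1.49608377e+00
  6.27970998e-02  2.83598609e+00]
```

{"method": "move_arm", "body": {"increments": [[0.3,0,0,0.0019,0,0,0.148],[0.3,0,0,0.0019,0,0,0.148],[0.3,0,0,0.0019,0,0,0.148],[0.3,0,0,0.0019,0,0,0.148],[0.3,0,0,0.0019,0,0,0.148],[0.3,0,0,0.0019,0,0,0.148],[0.3,0,0,0.0019,0,0,0.148],[0.3,0,0,0.0019,0,0,0.148],[0.3,0,0,0,0,0,0]]}}

```text
time_s: 29.45
ee_pos: [0.6418, 0.2301, 0.1038]
eef_rot: [-3.14, 0.001, 1.934]
force: [-2.1, -8.4, 4.2]
grip_width: 0.0374
grip_force: 25.0
```

```bash
python3 -c "
from h import *
o=ctrl.get_obs();print(np.round(o['qpos'],3),o['eef_rot'],o['moment'],o['force'],o['grip_width'],o['tau'])"
```

```text
[ 0.291  0.683  1.199 -0.002  1.261 -0.072] [-3.14000132e+00  1.32020623e-03  1.93390772e+00] [-1.81820969  0.68697733 -0.06578631] [-2.14606781 -8.38530239  4.21822992] 0.03741002122511142 [  4.83182922 -70.63407898 -35.23982406   1.9687213   -1.58736091
   2.51338921]
```

{"method": "move_arm", "body": {"increments": [[0.3,0,0,0.0019,0,0,0.148],[0.3,0,0,0.0019,0,0,0.148],[0.3,0,0,0.0019,0,0,0.148],[0.3,0,0,0.0019,0,0,0.148],[0.3,0,0,0.0019,0,0,0.148],[0.3,0,0,0,0,0,0]]}}

```text
time_s: 30.05
ee_pos: [0.6416, 0.2302, 0.1037]
eef_rot: [-3.141, 0.002, 1.194]
force: [-6.5, -9.1, 8.4]
grip_width: 0.0377
grip_force: 25.0
```

```bash
python3 -c "
from h import *
o=ctrl.get_obs();print(np.round(o['qpos'],3),o['eef_rot'],o['moment'],o['force'],o['tau'])"
```

```text
[ 2.910e-01  6.830e-01  1.199e+00 -1.000e-03  1.261e+00  6.680e-01] [-3.14077790e+00  2.02016957e-03  1.19404303e+00] [-1.74943897  1.44437976 -0.0427717 ] [-6.52743051 -9.06692065  8.39173796] [  4.1187796  -68.50937605 -35.39533138   1.64982453  -2.5692565
   2.53501497]
```

{"method": "move_arm", "body": {"increments": [[0.3,0,0,0.0019,0,0,0.148],[0.3,0,0,0.0019,0,0,0.148],[0.3,0,0,0.0019,0,0,0.148],[0.3,0,0,0,0,0,0]]}}

```text
time_s: 30.45
ee_pos: [0.6422, 0.2312, 0.1036]
eef_rot: [3.141, -0.001, 0.751]
force: [-1.7, -2.1, 5.9]
grip_width: 0.0375
grip_force: 25.0
```

```bash
python3 -c "
from h import *
o=ctrl.get_obs();print(np.round(o['qpos'],3),o['eef_rot'],o['moment'],o['force'],o['tau'])"
```

```text
[ 0.292  0.683  1.198 -0.     1.259  1.112] [ 3.14100376e+00 -6.99743693e-04  7.51167369e-01] [-0.51914769  0.20085243  0.03432175] [-1.69649084 -2.14384185  5.87018011] [  1.35492861 -69.20820236 -33.13691497   0.58565464  -0.60004547
   2.65787289]
```

{"method": "move_arm", "body": {"increments": [[0.3,0,0,0.0019,0,0,0.148],[0.3,0,0,0.0019,0,0,0.148],[0.3,0,0,0.0019,0,0,0.148]]}}

```text
time_s: 30.75
ee_pos: [0.6425, 0.2311, 0.1034]
eef_rot: [3.141, -0.002, 0.307]
force: [-2.8, -5.6, 6.7]
grip_width: 0.0378
grip_force: 25.0
```

```bash
python3 -c "
from h import *
o=ctrl.get_obs();print(np.round(o['qpos'],3),o['eef_rot'],o['moment'],o['force'],o['tau'])"
```

```text
[ 2.920e-01  6.840e-01  1.198e+00 -1.000e-03  1.258e+00  1.556e+00] [ 3.14093301e+00 -1.58946464e-03  3.06861480e-01] [-0.98329908  0.46711449  0.47647747] [-2.80332039 -5.5594434   6.74017089] [  2.18162924 -68.35098982 -33.3379519    1.24945734  -1.18040308
  -2.5658939 ]
```

{"method": "move_arm", "body": {"increments": [[0.3,0,0,0,0,0,0.148],[0.3,0,0,0,0,0,0.148],[0.3,0,0,0,0,0,0.148]]}}

```text
time_s: 31.05
ee_pos: [0.6427, 0.2306, 0.1033]
eef_rot: [3.141, -0.002, -0.137]
force: [-2.6, -5.6, 6.5]
grip_width: 0.0377
grip_force: 25.0
```

Run:
```python
from h import *
o=ctrl.get_obs();print(np.round(o['qpos'],3),o['eef_rot'],o['moment'],o['force'],o['tau'])
```

```text
[ 2.910e-01  6.840e-01  1.198e+00 -1.000e-03  1.258e+00  2.000e+00] [ 3.14116197e+00 -2.08853649e-03 -1.37374900e-01] [-0.96812828  0.53687799  0.44326831] [-2.59373442 -5.64848921  6.45471537] [  3.24628495 -69.56108809 -33.46870422   1.36164799  -0.79842534
  -2.64578193]
```

{"method": "move_arm", "body": {"increments": [[0.3,0,0,0,0,0,0],[0.3,0,0,0,0,0,0],[0.3,0,0,0,0,0,0.1],[0.3,0,0,0,0,0,0.1],[0.3,0,0,0,0,0,0.1]], "force": 50}}

```text
time_s: 31.55
ee_pos: [0.6411, 0.2313, 0.1032]
eef_rot: [3.14, 0.002, -0.434]
force: [-6.6, -6.2, 8.1]
grip_width: 0.0374
grip_force: 50.0
```

Run:
```python
from h import *
o=ctrl.get_obs();print(np.round(o['qpos'],3),o['eef_rot'],o['moment'],o['force'],o['tau'],o['grip_width'])
```

```text
[0.292 0.683 1.2   0.    1.261 2.298] [ 3.14019614e+00  1.63855108e-03 -4.34270365e-01] [-1.20740005  1.19794346  0.89800259] [-6.57681643 -6.22532536  8.13371264] [ -0.63388126 -67.93918133 -35.30477643   0.89374015  -2.52124988
  -1.06160615] 0.03735651981682229
```

{"method": "move_arm", "body": {"increments": [[0.8,0,0,0,0,0,0],[0.8,0,0,0,0,0,0],[0.8,0,0,0,0,0,0],[0.8,0,0,0,0,0,0],[0.8,0,0,-0.5,0,0,0],[0.8,0,0,-0.5,0,0,0],[0.8,0,0,-0.5,0,0,0],[0.8,0,0,-0.5,0,0,0],[0.8,0,0,-0.5,0,0,0],[0.8,0,0,-0.5,0,0,0],[0.8,0,0,0,0,0,-0.145],[0.8,0,0,0,0,0,-0.145],[0.8,0,0,0,0,0,-0.145],[0.8,0,0,0,0,0,0]], "force": 20}}

```text
time_s: 32.95
ee_pos: [0.642, 0.2313, 0.2524]
eef_rot: [-3.141, 0.0, 0.002]
force: [-0.7, 0.4, 0.8]
grip_width: 0.0751
grip_force: 0.0
```

Run:
```python
from h import *
p=[ctrl.camera("scene"),ctrl.camera("top")]
s=one("stand",STAND,p,[.6638,0.0004,.0868])
c,n=np.cos(s[2]),np.sin(s[2]);d=np.array([.6422,.2312])-s[:2];print("pad in stand",c*d[0]+n*d[1],-n*d[0]+c*d[1])
C=[x for x in CLAMP]
dd=ctrl.cut_out("clamp",p[0])
for h in (0,4,6,9,12):
    C[4]=cyl(0,0,19,117-h,145-h)
    if dd: print(h,iou(render(C,[.6425,.2313,.0855],p[0]),dd[0]["mask"]))
find_muffs(p)
a=p[0]["color"];cv2.imwrite("pics/s2.png",cv2.resize(a[150:400,150:430],None,fx=2,fy=2))
go(.4438,.1939,.23,0.)
print(ctrl.get_obs()["qpos"])
```

```text
stand [0.6645 0.001  0.0765] 0.831 2 [np.float64(0.88), np.float64(0.78)]
pad in stand -0.0046399083844606 0.23122187586382598
0 0.8642960812772134
4 0.8725274725274725
6 0.8763796909492274
9 0.882962962962963
12 0.8888888888888888
muff [ 0.4238 -0.2927  2.7922] 0.45 1 [176. 227.] 0.86
muff [ 0.4416  0.1947 -0.038 ] 0.737 1 [259. 319.] 0.56
t 33.3 turn rz -0.0033 rows 1 each -0.0033 | shift units [-3.964  0.747  0.45 ] rows 7 each [-0.5663  0.1067  0.0643] tilt [ 3.1416 -0.    ]
[ 2.92061610e-01  5.87033138e-01  1.00693128e+00 -1.82533952e-05
  1.54761735e+00  1.86618801e+00]
```

View pics/s2.png

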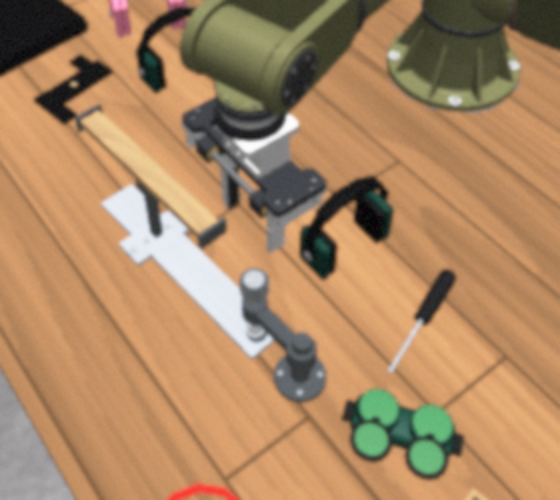

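{"method": "move_arm", "body": {"increments": [[0.8,-0.496,0.0934,0,0,0,0],[0.8,-0.496,0.0934,0,0,0,0],[0.8,-0.496,0.0934,0,0,0,0],[0.8,-0.496,0.0934,0,0,0,0],[0.8,-0.496,0.0934,0,0,0,0],[0.8,-0.496,0.0934,0,0,0,0],[0.8,-0.496,0.0934,0,0,0,0],[0.8,-0.496,0.0934,0,0,0,0],[0.8,0,0,0.4,0,0,0],[0.8,0,0,0.4,0,0,0],[0.8,0,0,0.4,0,0,0],[0.8,0,0,0,0,0,0]]}}

```text
time_s: 34.5
ee_pos: [0.4426, 0.1939, 0.1906]
eef_rot: [3.14, 0.003, -0.003]
force: [0.4, 0.9, -0.1]
grip_width: 0.0752
grip_force: 0.0
```

Run:
```python
from h import *
p=[ctrl.camera("scene"),ctrl.camera("top")]
find_muffs(p)
go(.443,.1942,.131,-.01)
a=p[0]["color"];cv2.imwrite("pics/s3.png",cv2.resize(a[180:330,230:400],None,fx=3,fy=3))
```

```text
muff [ 0.4306 -0.0697  0.0173] 0.799 1 [203. 264.] 0.96
muff [0.4416 0.1952 0.004 ] 0.719 1 [255. 318.] 0.95
muff [ 0.4265 -0.3005  2.9907] 0.636 1 [179. 230.] 0.9
t 34.7 turn rz 0.0078 rows 1 each 0.0078 | shift units [-0.02   0.005  1.254] rows 3 each [-0.0066  0.0017  0.4179] tilt [-3.141e+00 -1.600e-03]
```

View pics/s3.png

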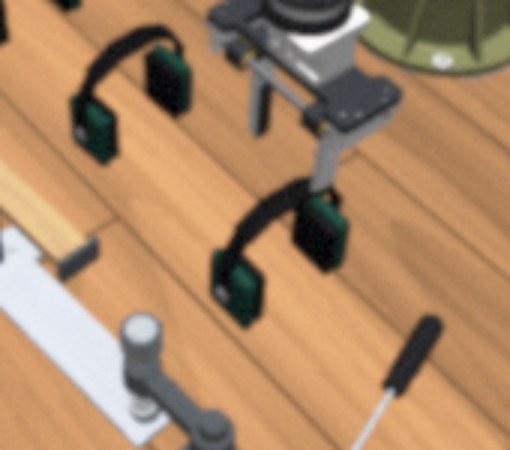

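{"method": "move_arm", "body": {"increments": [[0.8,0,0,0.4,0,0,0],[0.8,0,0,0.4,0,0,0],[0.8,0,0,0.4,0,0,0],[0.8,0,0,0,0,0,0],[0.2,0,0,0,0,0,0],[0.2,0,0,0,0,0,0],[0.2,0,0,0,0,0,0],[0.2,0,0,0,0,0,0],[0.2,0,0,0,0,0,0],[0.1,0,0,0,0,0,0],[0.1,0,0,0,0,0,0],[0.1,0,0,0,0,0,0]], "force": 30}}

```text
time_s: 35.9
ee_pos: [0.4436, 0.1943, 0.1326]
eef_rot: [-3.141, -0.0, -0.002]
force: [0.4, 0.1, 1.3]
grip_width: 0.0255
grip_force: 30.0
```

{"method": "move_arm", "body": {"increments": [[0.1,0,0,-0.2,0,0,0],[0.1,0,0,-0.4,0,0,0],[0.1,0,0,-0.4,0,0,0],[0.1,0,0,-0.5,0,0,0],[0.1,0,0,-0.5,0,0,0],[0.1,0,0,-0.5,0,0,0],[0.1,0,0,-0.5,0,0,0],[0.1,0,0,-0.4,0,0,0],[0.1,0,0,-0.4,0,0,0],[0.1,0,0,0,0,0,0]]}}

```text
time_s: 36.9
ee_pos: [0.444, 0.1944, 0.3252]
eef_rot: [-3.14, -0.004, -0.002]
force: [-0.5, 0.0, -2.4]
grip_width: 0.0254
grip_force: 30.0
```

Run:
```python
from h import *
s=np.array([.6641,.0007,.082])
for y in(.095,0,-.095): print(y,place(np.array([[0,y,0]]),s))
x,y=place(np.array([[0,.095,0]]),s)[0,:2]
go(x,y,.320,.085)
```

```text
0.095 [[0.65631873 0.09538079 0.        ]]
0 [[0.6641 0.0007 0.    ]]
-0.095 [[ 0.67188127 -0.09398079  0.        ]]
t 36.9 turn rz -0.0868 rows 1 each -0.0868 | shift units [4.063 2.334 0.104] rows 8 each [0.5079 0.2918 0.0131] tilt [-3.1402 -0.0041]
```

{"method": "move_arm", "body": {"increments": [[0.1,0,0,0,0,0,-0.087],[0.1,0.2,0.115,0,0,0,0],[0.1,0.386,0.222,0,0,0,0],[0.1,0.386,0.222,0,0,0,0],[0.1,0.386,0.222,0,0,0,0],[0.1,0.386,0.222,0,0,0,0],[0.1,0.386,0.222,0,0,0,0],[0.1,0.386,0.222,0,0,0,0],[0.1,0.386,0.222,0,0,0,0],[0.1,0.386,0.222,0,0,0,0],[0.1,0.386,0.222,0,0,0,0],[0.1,0.386,0.222,0,0,0,0],[0.1,0,0,0,0,0,0],[0.1,0,0,0,0,0,0]]}}

```text
time_s: 38.3
ee_pos: [0.6559, 0.0946, 0.321]
eef_rot: [-3.142, 0.002, 0.083]
force: [-0.6, -0.1, -1.1]
grip_width: 0.0257
grip_force: 30.0
```

Run:
```python
from h import *
go(.6563,.0954,.1725,.085)
p=ctrl.camera("scene")
a=p["color"].copy();
draw(a,STAND,[.6641,.0007,.082],p,(255,0,0))
cv2.imwrite("pics/s4.png",cv2.resize(a[120:330,150:350],None,fx=2.8,fy=2.8))
```

```text
t 38.3 turn rz -0.0021 rows 1 each -0.0021 | shift units [ 0.009 -0.015  2.97 ] rows 5 each [ 0.0017 -0.003   0.5941] tilt [-3.1416e+00  2.0000e-03]
```

View pics/s4.png

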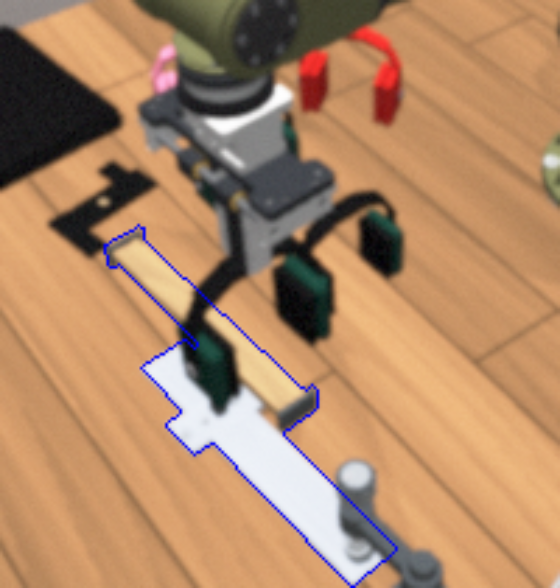

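The muffs are held level over the bar, with one cup on either side of it. I lower them now.

{"method": "move_arm", "body": {"increments": [[0.1,0,0,0.3,0,0,0],[0.1,0,0,0.4,0,0,0],[0.1,0,0,0.4,0,0,0],[0.1,0,0,0.4,0,0,0],[0.1,0,0,0.4,0,0,0],[0.1,0,0,0.4,0,0,0],[0.1,0,0,0.35,0,0,0],[0.1,0,0,0.2,0,0,0],[0.1,0,0,0.08,0,0,0],[0.1,0,0,0,0,0,0]]}}

```text
time_s: 39.35
ee_pos: [0.6556, 0.0954, 0.1762]
eef_rot: [3.142, -0.0, 0.085]
force: [0.8, -0.2, -0.5]
grip_width: 0.0259
grip_force: 30.0
```

{"method": "move_arm", "body": {"increments": [[0.1,0,0,0.02,0,0,0],[0.1,0,0,0.02,0,0,0],[0.1,0,0,0.02,0,0,0],[0.1,0,0,0,0,0,0]]}}

```text
time_s: 39.75
ee_pos: [0.6557, 0.0952, 0.173]
eef_rot: [-3.142, -0.0, 0.085]
force: [-0.5, 0.0, -1.2]
grip_width: 0.0255
grip_force: 30.0
```

{"method": "move_arm", "body": {"increments": [[0.1,0,0,0.02,0,0,0],[0.1,0,0,0.02,0,0,0],[0.1,0,0,0.015,0,0,0],[0.1,0,0,0,0,0,0]]}}

```text
time_s: 40.15
ee_pos: [0.6557, 0.0952, 0.1701]
eef_rot: [-3.142, 0.0, 0.085]
force: [-0.3, -0.3, -1.7]
grip_width: 0.0254
grip_force: 30.0
```

Run:
```python
from h import *
for i in range(2):
    ctrl.camera("top");o=ctrl.get_obs();print(o["force"],o["ee_pos"])
```

```text
[-0.34014786 -0.47966409 -2.201841  ] [0.65568832 0.09517568 0.17014423]
[-1.17166682 -0.26094268 -3.06764244] [0.65570695 0.09519455 0.17023342]
```

Still carrying its weight, so I go down about 1 mm more, then release and rise.

{"method": "move_arm", "body": {"increments": [[0.1,0,0,0.02,0,0,0],[0.1,0,0,0,0,0,0],[0.3,0,0,0,0,0,0],[0.35,0,0,0,0,0,0],[0.5,0,0,0,0,0,0],[0.5,0,0,0,0,0,0],[0.5,0,0,0,0,0,0],[0.5,0,0,-0.2,0,0,0],[0.5,0,0,-0.3,0,0,0],[0.5,0,0,-0.4,0,0,0],[0.5,0,0,-0.4,0,0,0],[0.5,0,0,-0.4,0,0,0],[0.5,0,0,0,0,0,0]]}}

```text
time_s: 41.55
ee_pos: [0.6566, 0.0953, 0.2586]
eef_rot: [-3.142, -0.006, 0.085]
force: [-0.2, -0.9, -0.3]
grip_width: 0.0468
grip_force: 0.0
```

Run:
```python
from h import *
p=[ctrl.camera("scene"),ctrl.camera("top")]
find_muffs(p)
go(.4305,-.0710,.255,.02)
a=p[0]["color"];
cv2.imwrite("pics/s5.png",cv2.resize(a[120:330,150:350],None,fx=2.8,fy=2.8))
```

```text
muff [0.6398 0.0702 0.0225] 0.729 1 [265. 234.] 0.67
muff [ 0.4319 -0.0709  0.0761] 0.716 2 [207. 278.] 0.61
muff [ 0.3762 -0.3024  1.0444] 0.037 1 [170. 254.] 0.59
t 41.8 turn rz 0.065 rows 1 each 0.065 | shift units [-4.564  3.232 -0.035] rows 10 each [-0.4564  0.3232 -0.0035] tilt [3.1416e+00 1.5000e-03]
```

View pics/s5.png

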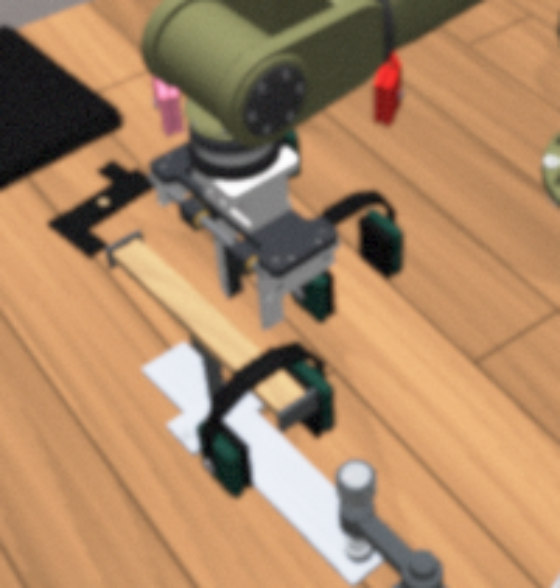

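{"method": "move_arm", "body": {"increments": [[0.8,0,0,0,0,0,0.06],[0.8,-0.2,0.14,0,0,0,0],[0.8,-0.43,0.305,0,0,0,0],[0.8,-0.43,0.305,0,0,0,0],[0.8,-0.43,0.305,0,0,0,0],[0.8,-0.43,0.305,0,0,0,0],[0.8,-0.43,0.305,0,0,0,0],[0.8,-0.43,0.305,0,0,0,0],[0.8,-0.43,0.305,0,0,0,0],[0.8,-0.43,0.305,0,0,0,0],[0.8,-0.43,0.305,0,0,0,0],[0.8,-0.43,0.305,0,0,0,0],[0.8,0,0,0.4,0,0,0],[0.8,0,0,0.4,0,0,0],[0.8,0,0,0.4,0,0,0],[0.8,0,0,0,0,0,0]]}}

```text
time_s: 43.35
ee_pos: [0.4334, -0.0696, 0.1917]
eef_rot: [-3.14, 0.005, 0.025]
force: [-0.2, 0.1, 1.0]
grip_width: 0.075
grip_force: 0.0
```

Run:
```python
from h import *
p=[ctrl.camera("scene"),ctrl.camera("top")]
find_muffs(p)
go(.4308,-.0710,.1315,.025)
a=p[0]["color"];
cv2.imwrite("pics/s6.png",cv2.resize(a[110:320,150:350],None,fx=2.8,fy=2.8))
```

```text
muff [ 0.6399  0.0705 -0.0059] 0.721 1 [262. 235.] 0.91
muff [ 0.432  -0.07   -0.0522] 0.66 1 [203. 264.] 0.67
muff [ 0.428  -0.3009 -0.1549] 0.744 1 [176. 229.] 0.66
t 43.5 turn rz 0.0002 rows 1 each 0.0002 | shift units [-0.087  0.019  1.272] rows 3 each [-0.029   0.0062  0.424 ] tilt [ 3.1413e+00 -1.0000e-03]
```

View pics/s6.png

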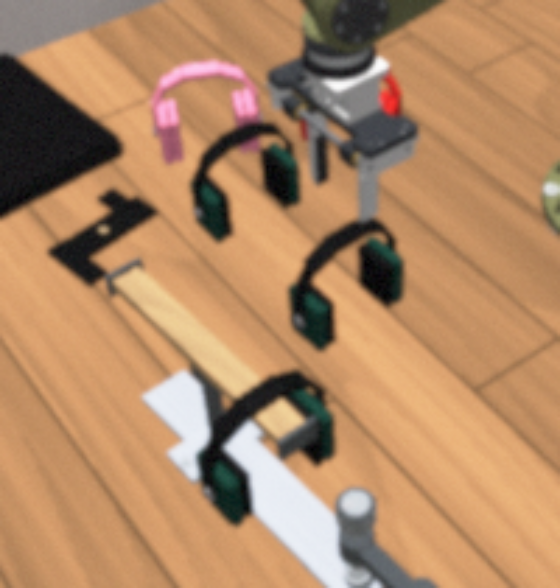

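{"method": "move_arm", "body": {"increments": [[0.8,-0.05,0,0.4,0,0,0],[0.8,0,0,0.4,0,0,0],[0.8,0,0,0.4,0,0,0],[0.8,0,0,0,0,0,0],[0.2,0,0,0,0,0,0],[0.2,0,0,0,0,0,0],[0.2,0,0,0,0,0,0],[0.2,0,0,0,0,0,0],[0.2,0,0,0,0,0,0],[0.1,0,0,0,0,0,0],[0.1,0,0,0,0,0,0],[0.1,0,0,0,0,0,0]], "force": 30}}

```text
time_s: 44.75
ee_pos: [0.4323, -0.07, 0.1343]
eef_rot: [-3.142, -0.0, 0.025]
force: [-0.6, -0.1, 1.6]
grip_width: 0.0253
grip_force: 29.7
```

{"method": "move_arm", "body": {"increments": [[0.1,0,0,-0.2,0,0,0],[0.1,0,0,-0.4,0,0,0],[0.1,0,0,-0.4,0,0,0],[0.1,0,0,-0.5,0,0,0],[0.1,0,0,-0.5,0,0,0],[0.1,0,0,-0.5,0,0,0],[0.1,0,0,-0.5,0,0,0],[0.1,0,0,-0.4,0,0,0],[0.1,0,0,-0.4,0,0,0],[0.1,0,0,0,0,0,0]]}}

```text
time_s: 45.75
ee_pos: [0.4328, -0.0701, 0.3269]
eef_rot: [3.141, -0.004, 0.025]
force: [-0.2, -0.6, -1.3]
grip_width: 0.0253
grip_force: 29.7
```

Run:
```python
from h import *
go(.6641,.0007,.320,.085)
```

```text
t 45.8 turn rz -0.0599 rows 1 each -0.0599 | shift units [ 4.73  -1.017  0.137] rows 9 each [ 0.5256 -0.113   0.0152] tilt [ 3.1405 -0.0041]
```

{"method": "move_arm", "body": {"increments": [[0.1,0,0,0,0,0,-0.06],[0.1,0.2,-0.043,0,0,0,0],[0.1,0.453,-0.0974,0,0,0,0],[0.1,0.453,-0.0974,0,0,0,0],[0.1,0.453,-0.0974,0,0,0,0],[0.1,0.453,-0.0974,0,0,0,0],[0.1,0.453,-0.0974,0,0,0,0],[0.1,0.453,-0.0974,0,0,0,0],[0.1,0.453,-0.0974,0,0,0,0],[0.1,0.453,-0.0974,0,0,0,0],[0.1,0.453,-0.0974,0,0,0,0],[0.1,0.453,-0.0974,0,0,0,0],[0.1,0,0,0,0,0,0],[0.1,0,0,0,0,0,0]]}}

```text
time_s: 47.15
ee_pos: [0.6638, 0.0012, 0.3226]
eef_rot: [-3.141, 0.002, 0.084]
force: [0.1, 0.1, -1.6]
grip_width: 0.0254
grip_force: 29.7
```

Run:
```python
from h import *
go(.6641,.0007,.1720,.085)
```

```text
t 47.1 turn rz -0.0006 rows 1 each -0.0006 | shift units [0.005 0.01  3.012] rows 6 each [0.0009 0.0016 0.502 ] tilt [-3.1413e+00  2.1000e-03]
```

{"method": "move_arm", "body": {"increments": [[0.1,0,0,0.3,0,0,0],[0.1,0,0,0.4,0,0,0],[0.1,0,0,0.4,0,0,0],[0.1,0,0,0.4,0,0,0],[0.1,0,0,0.4,0,0,0],[0.1,0,0,0.4,0,0,0],[0.1,0,0,0.35,0,0,0],[0.1,0,0,0.2,0,0,0],[0.1,0,0,0.08,0,0,0],[0.1,0,0,0.02,0,0,0],[0.1,0,0,0.02,0,0,0],[0.1,0,0,0.02,0,0,0],[0.1,0,0,0,0,0,0],[0.1,0,0,0,0,0,0]]}}

```text
time_s: 48.55
ee_pos: [0.6637, 0.0008, 0.175]
eef_rot: [3.142, -0.0, 0.085]
force: [-0.9, 0.9, -2.8]
grip_width: 0.0255
grip_force: 29.7
```

{"method": "move_arm", "body": {"increments": [[0.1,0,0,0.02,0,0,0],[0.1,0,0,0.02,0,0,0],[0.1,0,0,0.02,0,0,0],[0.1,0,0,0.015,0,0,0],[0.1,0,0,0,0,0,0],[0.1,0,0,0,0,0,0]]}}

```text
time_s: 49.15
ee_pos: [0.6637, 0.0008, 0.1713]
eef_rot: [3.142, -0.0, 0.085]
force: [-1.3, -1.0, 3.3]
grip_width: 0.0257
grip_force: 29.7
```

{"method": "move_arm", "body": {"increments": [[0.3,0,0,0,0,0,0],[0.35,0,0,0,0,0,0],[0.5,0,0,0,0,0,0],[0.5,0,0,0,0,0,0],[0.5,0,0,0,0,0,0],[0.5,0,0,-0.2,0,0,0],[0.5,0,0,-0.3,0,0,0],[0.5,0,0,-0.4,0,0,0],[0.5,0,0,-0.4,0,0,0],[0.5,0,0,-0.4,0,0,0],[0.5,0,0,0,0,0,0]]}}

```text
time_s: 50.25
ee_pos: [0.6645, 0.0008, 0.2604]
eef_rot: [3.141, -0.006, 0.085]
force: [0.1, 0.1, 0.0]
grip_width: 0.0471
grip_force: 0.0
```

Run:
```python
from h import *
p=[ctrl.camera("scene"),ctrl.camera("top")]
find_muffs(p)
find_muffs(p[::-1])
go(.4275,-.304,.260,-.06)
a=p[0]["color"];
cv2.imwrite("pics/s7.png",cv2.resize(a[110:320,150:350],None,fx=2.8,fy=2.8))
```

```text
muff [ 0.6476 -0.0424  0.0778] 0.69 1 [239. 212.] 0.84
muff [ 0.3672 -0.3581  1.2767] 0.442 1 [167. 247.] 0.72
muff [ 0.6378  0.0725 -0.0217] 0.698 1 [263. 235.] 0.57
muff [ 4.274e-01 -3.038e-01  2.000e-04] 0.585 2 [223. 398.] 0.85
muff [0.6682 0.1025 0.2171] 0.317 1 [126. 242.] 0.68
t 50.5 turn rz 0.1451 rows 1 each 0.1451 | shift units [-4.343  6.368 -0.101] rows 13 each [-0.3341  0.4899 -0.0078] tilt [-3.1413e+00  1.6000e-03]
```

View pics/s7.png

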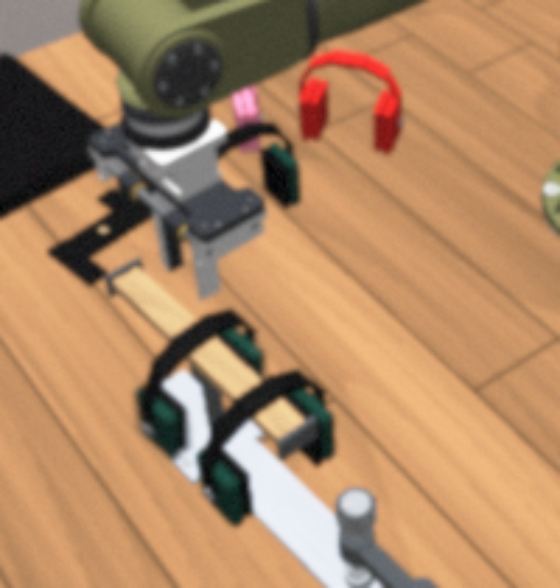

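{"method": "move_arm", "body": {"increments": [[0.8,0,0,0,0,0,0.115],[0.8,-0.304,0.416,0,0,0,0],[0.8,-0.304,0.416,0,0,0,0],[0.8,-0.304,0.416,0,0,0,0],[0.8,-0.304,0.416,0,0,0,0],[0.8,-0.304,0.416,0,0,0,0],[0.8,-0.304,0.416,0,0,0,0],[0.8,-0.304,0.416,0,0,0,0],[0.8,-0.304,0.416,0,0,0,0],[0.8,-0.304,0.416,0,0,0,0],[0.8,-0.304,0.416,0,0,0,0],[0.8,-0.304,0.416,0,0,0,0],[0.8,-0.304,0.416,0,0,0,0],[0.8,-0.304,0.416,0,0,0,0],[0.8,-0.304,0.416,0,0,0,0],[0.8,-0.304,0.416,0,0,0,0],[0.8,0,0,0.4,0,0,0],[0.8,0,0,0.4,0,0,0],[0.8,0,0,0.4,0,0,0],[0.8,0,0,0,0,0,0]]}}

```text
time_s: 52.55
ee_pos: [0.4254, -0.3035, 0.1933]
eef_rot: [-3.139, 0.004, -0.03]
force: [-0.1, -0.1, -0.4]
grip_width: 0.075
grip_force: 0.0
```

Run:
```python
from h import *
p=[ctrl.camera("scene"),ctrl.camera("top")]
find_muffs(p)
go(.4275,-.304,.1325,-.03)
a=p[0]["color"];
cv2.imwrite("pics/s8.png",cv2.resize(a[110:320,150:350],None,fx=2.8,fy=2.8))
```

```text
muff [ 0.6385  0.0745 -0.0951] 0.655 1 [266. 236.] 0.96
muff [ 0.4292 -0.2995 -0.1281] 0.608 1 [180. 229.] 0.93
muff [ 0.6532 -0.0401 -0.0566] 0.653 1 [240. 209.] 0.7
t 52.8 turn rz 0.0002 rows 1 each 0.0002 | shift units [ 0.015 -0.01   1.291] rows 3 each [ 0.0051 -0.0033  0.4305] tilt [ 3.1407e+00 -1.1000e-03]
```

View pics/s8.png

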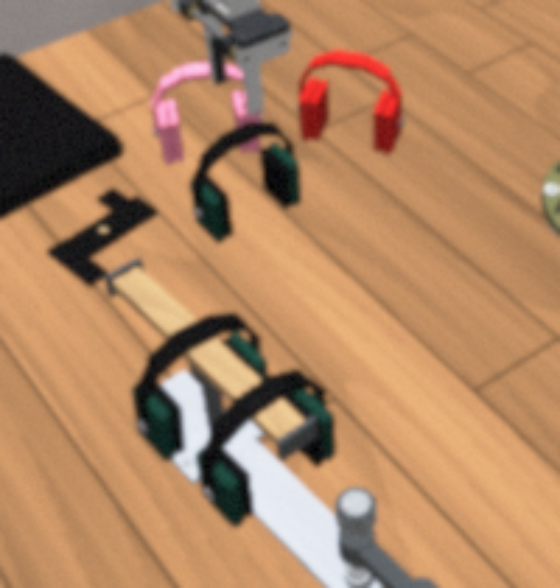

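{"method": "move_arm", "body": {"increments": [[0.8,0.02,0,0.41,0,0,0],[0.8,0,0,0.41,0,0,0],[0.8,0,0,0.41,0,0,0],[0.8,0,0,0,0,0,0],[0.2,0,0,0,0,0,0],[0.2,0,0,0,0,0,0],[0.2,0,0,0,0,0,0],[0.2,0,0,0,0,0,0],[0.2,0,0,0,0,0,0],[0.1,0,0,0,0,0,0],[0.1,0,0,0,0,0,0],[0.1,0,0,0,0,0,0]], "force": 30}}

```text
time_s: 53.95
ee_pos: [0.4274, -0.3043, 0.1346]
eef_rot: [3.142, -0.0, -0.03]
force: [-0.3, 0.5, 1.0]
grip_width: 0.025
grip_force: 29.9
```

{"method": "move_arm", "body": {"increments": [[0.1,0,0,-0.2,0,0,0],[0.1,0,0,-0.4,0,0,0],[0.1,0,0,-0.4,0,0,0],[0.1,0,0,-0.5,0,0,0],[0.1,0,0,-0.5,0,0,0],[0.1,0,0,-0.5,0,0,0],[0.1,0,0,-0.5,0,0,0],[0.1,0,0,-0.4,0,0,0],[0.1,0,0,-0.4,0,0,0],[0.1,0,0,0,0,0,0]]}}

```text
time_s: 54.95
ee_pos: [0.4278, -0.3045, 0.3273]
eef_rot: [3.139, -0.003, -0.03]
force: [-0.3, -0.4, -2.1]
grip_width: 0.0251
grip_force: 29.9
```

Run:
```python
from h import *
go(.6719,-.0940,.320,.085)
```

```text
t 55.0 turn rz -0.1148 rows 1 each -0.1148 | shift units [ 5.223 -3.781  0.147] rows 11 each [ 0.4748 -0.3437  0.0133] tilt [ 3.1389 -0.0035]
```

{"method": "move_arm", "body": {"increments": [[0.1,0,0,0,0,0,-0.115],[0.1,0.2,-0.145,0,0,0,0],[0.1,0.386,-0.2797,0,0,0,0],[0.1,0.386,-0.2797,0,0,0,0],[0.1,0.386,-0.2797,0,0,0,0],[0.1,0.386,-0.2797,0,0,0,0],[0.1,0.386,-0.2797,0,0,0,0],[0.1,0.386,-0.2797,0,0,0,0],[0.1,0.386,-0.2797,0,0,0,0],[0.1,0.386,-0.2797,0,0,0,0],[0.1,0.386,-0.2797,0,0,0,0],[0.1,0.386,-0.2797,0,0,0,0],[0.1,0.386,-0.2797,0,0,0,0],[0.1,0.386,-0.2797,0,0,0,0],[0.1,0.386,-0.2797,0,0,0,0],[0.1,0,0,0,0,0,0],[0.1,0,0,0,0,0,0]]}}

```text
time_s: 56.65
ee_pos: [0.6714, -0.0928, 0.3232]
eef_rot: [-3.141, 0.002, 0.084]
force: [-0.0, 0.4, -2.3]
grip_width: 0.025
grip_force: 29.9
```

Run:
```python
from h import *
go(.6719,-.0940,.1716,.085)
```

```text
t 56.6 turn rz -0.0011 rows 1 each -0.0011 | shift units [0.007 0.024 3.031] rows 6 each [0.0012 0.004  0.5052] tilt [-3.1412e+00  1.7000e-03]
```

{"method": "move_arm", "body": {"increments": [[0.1,0,0.02,0.3,0,0,0],[0.1,0,0,0.4,0,0,0],[0.1,0,0,0.4,0,0,0],[0.1,0,0,0.4,0,0,0],[0.1,0,0,0.4,0,0,0],[0.1,0,0,0.4,0,0,0],[0.1,0,0,0.35,0,0,0],[0.1,0,0,0.2,0,0,0],[0.1,0,0,0.08,0,0,0],[0.1,0,0,0.03,0,0,0],[0.1,0,0,0.03,0,0,0],[0.1,0,0,0.02,0,0,0],[0.1,0,0,0.01,0,0,0],[0.1,0,0,0,0,0,0]]}}

```text
time_s: 58.05
ee_pos: [0.6714, -0.0947, 0.1737]
eef_rot: [3.142, -0.0, 0.085]
force: [0.3, 0.2, -1.3]
grip_width: 0.0257
grip_force: 29.9
```

{"method": "move_arm", "body": {"increments": [[0.1,0,0,0.015,0,0,0],[0.1,0,0,0.015,0,0,0],[0.1,0,0,0,0,0,0],[0.1,0,0,0,0,0,0]]}}

```text
time_s: 58.45
ee_pos: [0.6714, -0.0947, 0.172]
eef_rot: [-3.142, 0.0, 0.085]
force: [-0.3, -0.8, -2.1]
grip_width: 0.0256
grip_force: 29.9
```

{"method": "move_arm", "body": {"increments": [[0.1,0,0,0.015,0,0,0],[0.1,0,0,0.005,0,0,0],[0.1,0,0,0,0,0,0],[0.3,0,0,0,0,0,0],[0.35,0,0,0,0,0,0],[0.5,0,0,0,0,0,0],[0.5,0,0,0,0,0,0],[0.5,0,0,0,0,0,0],[0.5,0,0,-0.2,0,0,0],[0.5,0,0,-0.3,0,0,0],[0.5,0,0,-0.4,0,0,0],[0.5,0,0,-0.5,0,0,0],[0.5,0,0,-0.5,0,0,0],[0.5,0,0,0,0,0,0]]}}

```text
time_s: 59.85
ee_pos: [0.6723, -0.0949, 0.2716]
eef_rot: [3.14, -0.007, 0.085]
force: [-0.1, 0.3, -0.3]
grip_width: 0.047
grip_force: 0.0
```

{"method": "move_arm", "body": {"increments": [[0.5,-0.4,0.3,0,0,0,0],[0.5,-0.4,0.3,0,0,0,0],[0.5,-0.4,0.3,0,0,0,0],[0.5,-0.4,0.3,0,0,0,0],[0.5,-0.4,0.3,0,0,0,0],[0.5,-0.4,0.3,0,0,0,0],[0.5,-0.4,0.3,0,0,0,0],[0.5,-0.4,0.3,0,0,0,0],[0.5,-0.4,0.3,0,0,0,0],[0.5,-0.4,0.3,0,0,0,0],[0.5,0,0,0,0,0,0],[0.5,0,0,0,0,0,0],[0.5,0,0,0,0,0,0],[0.5,0,0,0,0,0,0]]}}

```text
time_s: 61.25
ee_pos: [0.4853, -0.2606, 0.2659]
eef_rot: [-3.141, 0.0, 0.086]
force: [0.2, 0.0, 0.2]
grip_width: 0.047
grip_force: 0.0
```

Run:
```python
from h import *
p=[ctrl.camera("scene"),ctrl.camera("top")]
a=p[0]["color"][110:410,150:430].copy();b=p[1]["color"][90:290,100:430]
o=np.zeros((600,800,3),np.uint8)
o[:471,:440]=cv2.resize(a,(440,471));o[:218,440:800]=cv2.resize(b,(360,218))
cv2.imwrite("pics/s9.png",o)
C=[x for x in CLAMP];dd=ctrl.cut_out("clamp",p[0])
k=[d for d in ctrl.cut_out("knob",p[0])][:1]
from h import cyl
for h in (0,3,6,9,12):
    C[4]=cyl(0,0,19,117-h,145-h)
    print(h,[round(iou(render(C,[.6422,.2312,.0855],p[0]),d["mask"]),3) for d in dd[:1]],[round(iou(render([cyl(0,0,19,117-h,145-h)],[.6422,.2312,0],p[0]),d["mask"]),3) for d in k])
```

```text
0 [np.float64(0.846)] [np.float64(0.734)]
3 [np.float64(0.853)] [np.float64(0.798)]
6 [np.float64(0.857)] [np.float64(0.854)]
9 [np.float64(0.864)] [np.float64(0.883)]
12 [np.float64(0.87)] [np.float64(0.887)]
```

View pics/s9.png

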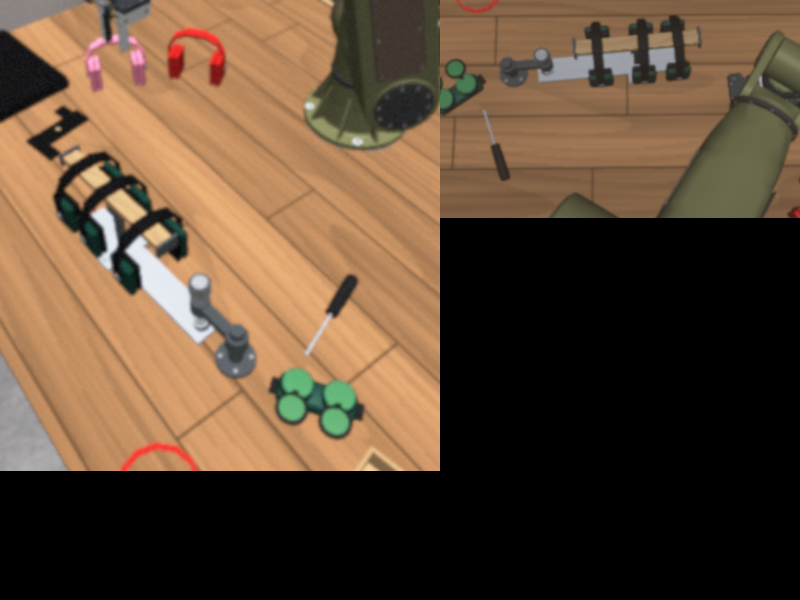

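All three green pairs hang on the bar, and the knob sits 9–12 mm lower than at the start, as it should when tight. I hand in now.

```bash
python3 -c "
from station import ctrl
print(ctrl.hand_in())"
```

```text
the job is handed in; nothing more can be done
None
```

I slid the stand's foot under the clamp pad, screwed the knob down until the grip slipped against firm resistance, hung all three green pairs on the bar, left the other things alone and handed the job in at about 61 s; no verdict came back.

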